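# Shim and wedge a sample panel for edge coating

## Robot

A 7-joint arm with a two-finger parallel gripper is mounted at the origin on the work surface. World frame = base frame: x ahead of the robot, y to its left, z up, the work surface at z = 0. Lengths are in m, angles in degrees, forces in N, time in s.
With the tool pointing down it reaches from about 0.425 to 0.875 m from the base axis. Payload 4.7 kg.
Tool frame: the origin (TCP) lies midway between the tips of the shut fingers; the grasp point (between the pads) lies 19 mm behind it; z points along the fingers, y is the direction in which the jaws open and shut (so a half turn about z gives the same grasp; the last joint's range is limited). The gripper opens to 87 mm and grips with 3 to 60 N. Pads are 19 mm wide; open, the fingers measure 117 mm over their backs; the gripper's body (75 mm by 190 mm) begins 51 mm behind the grasp point.
Start: joints at [-71.098, 18.392, -4.016, 83.108, 1.295, 78.541, -3.26], TCP at [0.202, 0.618, 0.196] pointing down, gripper open.
Joint ranges: [-163.93, 163.93], [-17.29, 119.83], [-79.2, 71.16], [3.27, 140.29], [-89.18, 269.18], [5.43, 117.66], [-154.24, 154.24]. Speed limits (degrees/s): [147.25, 147.25, 180, 180, 180, 180, 180].

## Interface

Orientations are given as [roll, pitch, yaw] about the fixed x, y, z axes, in that order (R = Rz(yaw) Ry(pitch) Rx(roll)).
In Python, from cell import env gives the robot as it stands. The module is installed in compiled form; this text tells all that it offers.
- The arm moves only by the tool servo_tool, never from a script. Its argument "plan" is a list of rows, each a list of 3 entries, a list of its own where there are three numbers: the opening, from 0 (shut) to 1 (fully open), then the shift along the tool's x, y, z in cm, then the turn, a rotation vector about the tool's x, y, z in degrees. A call has 1 to 20 rows; each row shifts and turns the pose as measured when the row begins, along the tool's axes as they then stand; what a row does not reach is not made up. A row lasts 1/12 s, in which the tool goes at most 41.7 mm and 7.16 degrees, less where a joint would pass 70% of its speed; a pose out of reach is approached as far as the arm can. A call is refused whole if a number of a shift passes 4.17 or a number of a turn 7.16, either way. A call with a gripper value outside its range is refused whole. The fingers move at their own pace and stop on an object; "force" is the grip in N (left out, the last holds). Time passes only in rows, so rows that do not move let the fingers close. It gives the time, the measured TCP pose, the force and the opening at its end, in the units of the state.
- env.get_obs(): the state, without advancing time (a new reading comes with each control period).
- env.read_camera(name): name is "scene" or "side" or "wrist"; returns a dict with "image" (384x512x3 uint8, blue, green, red), "fx", "fy", "cx", "cy" (pixels), "rvec" (rotation vector, rad) and "tvec" (3), from world to camera coordinates, as OpenCV has them; the wrist camera has in their place "T_tool_cam" (4x4, takes a point from camera to tool coordinates, whose origin is the TCP and whose axes are the flange's). Camera axes: x right, y down, z forward; pixel columns grow to the right and rows downward; lengths in m; the calibration is good to about 2 mm. A picture is of the moment at which its call begins: read the wrist's pose just before it. There is no depth.
- env.sign_off(): hands the job in, once; it reports no verdict.
The state is a dict: "time_s": time; "qpos": joint angles; "joint_velocities": joint speeds; "effort": joint torques, N m; "tool_pos": TCP position; "tool_rot": TCP orientation; "force": force on the tool from outside, world axes, zero at the start; "wrist_torque": the same for the moment, N m; "grip_width": finger opening in m.
Only numpy, scipy, OpenCV 4.12 (cv2) and the standard library are available. Lean on these libraries where they do the work, as an engineer would, in place of code of your own. Each camera call takes 0.05 s, during which the arm holds its last target. There are 200 camera calls.

## Task

The wooden sample panel stands loose in the coating clamp. Take the flat shims out of the caddy one at a time and stand one, or two if one is not enough, fully down in the gap between the panel and the yellow stop (leave a shim you do not need in the caddy), then push the wedge, point down and upright, into what is left of the gap until you feel it jam tight on both sides without reaching the channel floor. Finish still gripping the wedge and keeping it pressed in, so that it holds the stack and the panel tight; leave the stop's setting and the other things on the bench alone.

Things in the scene. Friction and masses are not known exactly. Their poses are not given: they have to be found in the camera images.
- floor (a point): middle of the coating clamp's channel floor, 15 mm above the bench, on a fixed base 220 x 160 mm. x along the channel, z up. A fixed blue cheek, 200 mm long, has its inner face at y = -30.5 mm; the panel stands against it; then the gap, y = -12 mm to the stop's face (+4.5 to +17 mm). Cheek, panel and stop rise 60 mm above this floor; the gap is open at the top and both ends
- stop_face (a point): middle of the top edge of the yellow stop's face that looks at the panel (200 mm long, 60 mm above the channel floor; axes as the channel's). The stop, 20 mm thick, lies to +y of it. It is locked by friction (250 N), with a gap to the panel of 16.5 to 29 mm, different each time
- panel_face (a point): middle of the top edge of the panel's face that looks at the stop (its y points at the stop). The panel is a loose wooden board 180 x 18 x 60 mm tall, about 350 g, on edge in the channel against the cheek, half of it varnished dark. The gap is the y distance from here to the stop's face
- caddy_floor (a point): middle of the slot floor of the fixed plywood caddy (124 x 124 mm, 41 mm tall), 6 mm above the bench. Three slots along x, 35 mm deep, at y = -40, 0, +40 mm: green shim, wedge, orange shim, all with axes as the caddy's, 1 to 2 mm clear (the wedge 11 mm along x)
- shim_a_tab (a point): middle of the grip tab of the green shim: a loose plate 100 (x) x 8 (y) x 60 mm (z), 45 g, with a tab 20 (x) x 8 x 40 mm tall on its top edge near its -x end. This point is 20 mm below the tab's top, 80 mm above the shim's underside, 36 mm to -x of its middle. Starts upright in a caddy slot. Pinch the tab across its 8 mm. Keep it this way round in the clamp
- shim_b_tab (a point): middle of the grip tab of the orange shim: a loose plate 100 (x) x 8 (y) x 60 mm (z), 45 g, with a tab 20 (x) x 8 x 40 mm tall on its top edge near its +x end. This point is 20 mm below the tab's top, 80 mm above the shim's underside, 36 mm to +x of its middle. Starts upright in a caddy slot. Pinch the tab across its 8 mm. Keep it this way round in the clamp
- wedge_grip (a point): middle of the wedge's red grip block, 24 (x) x 14 (y, the pinch) x 40 mm tall; 20 mm below its top, 86 mm above the tip. 60 g. Starts upright, tip down, in the caddy's middle slot. It goes in at the middle of the channel, between the shims' tabs, where 52 mm are free if the shims are centred along the channel
- wedge_tip (a point): middle of the wedge's tip. The wooden wedge, 40 mm long (x), tapers on both sides from 16 mm thick (y) 66 mm above the tip to 2 mm here. Left with a width w at the mouth it jams with the tip (w - 2 mm) x 4.7 below the mouth; w over 14.7 mm lets it reach the floor (not tight), w under 4 mm takes too little of it
- tin_white: bystander, leave alone: white tin, 100 mm across, 115 mm tall; origin at its underside
- tin_yellow: bystander, leave alone: yellow tin, 84 mm across, 90 mm tall; origin at its underside
- thinner: bystander, leave alone: amber bottle, 60 mm across, 160 mm tall; origin at its underside
- brush: bystander, leave alone: paint brush lying on the bench; origin at its underside
- sanding_block: bystander, leave alone: cork sanding block 100 x 60 x 30 mm; origin at its underside
- stirrer: bystander, leave alone: metal stirring spatula lying on the bench; origin at its underside
- mix_cup: bystander, leave alone: white mixing cup, 70 mm across, 70 mm tall; origin at its underside
Not all that is in view belongs to the job. There is more than one size of the part that bears shim_b_tab; the job needs the smallest.

How it is judged (in metres and radians):
On the way, in this order (a step that is already met when the one before it is completed fails the run):
1. one shim stands fully down in the gap, let go ((((z of shim_a_tab in the frame of floor between 0.074 and 0.085 m and y of shim_a_tab in the frame of floor between -0.011 and 0.018 m and x of shim_a_tab in the frame of floor between -0.09 and 0.09 m and angle between shim_a_tab's own z axis and vertical below 0.15 rad) and contact force between the fingers and shim_a below 0.3 N) or ((z of shim_b_tab in the frame of floor between 0.074 and 0.085 m and y of shim_b_tab in the frame of floor between -0.011 and 0.018 m and x of shim_b_tab in the frame of floor between -0.09 and 0.09 m and angle between shim_b_tab's own z axis and vertical below 0.15 rad) and contact force between the fingers and shim_b below 0.3 N))), for 0.2 s.
2. the gripped wedge has entered the gap (contact force between the fingers and wedge above 1 N and z of wedge_tip in the frame of floor below 0.056 m and y of wedge_tip in the frame of floor between -0.014 and 0.019 m and x of wedge_tip in the frame of floor between -0.075 and 0.075 m), for 0.1 s.
At the end, for the whole second after the job is handed in: A shim stands down in the gap, let go (any other too, or in the caddy); the wedge is gripped (over 2 N), upright within 0.15 rad, still, its tip 8 mm or more below the mouth and over 1.5 mm off the floor; the stack presses stop and panel with over 1 N each; the panel stands upright (((z of shim_a_tab in the frame of floor between 0.074 and 0.085 m and y of shim_a_tab in the frame of floor between -0.011 and 0.018 m and x of shim_a_tab in the frame of floor between -0.09 and 0.09 m and angle between shim_a_tab's own z axis and vertical below 0.15 rad) or (z of shim_b_tab in the frame of floor between 0.074 and 0.085 m and y of shim_b_tab in the frame of floor between -0.011 and 0.018 m and x of shim_b_tab in the frame of floor between -0.09 and 0.09 m and angle between shim_b_tab's own z axis and vertical below 0.15 rad)) and (((z of shim_a_tab in the frame of floor between 0.074 and 0.085 m and y of shim_a_tab in the frame of floor between -0.011 and 0.018 m and x of shim_a_tab in the frame of floor between -0.09 and 0.09 m and angle between shim_a_tab's own z axis and vertical below 0.15 rad) and contact force between the fingers and shim_a below 0.3 N) or (horizontal distance between shim_a_tab and caddy_floor below 0.08 m and z of shim_a_tab in the frame of caddy_floor below 0.09 m and angle between shim_a_tab's own z axis and vertical below 0.3 rad)) and (((z of shim_b_tab in the frame of floor between 0.074 and 0.085 m and y of shim_b_tab in the frame of floor between -0.011 and 0.018 m and x of shim_b_tab in the frame of floor between -0.09 and 0.09 m and angle between shim_b_tab's own z axis and vertical below 0.15 rad) and contact force between the fingers and shim_b below 0.3 N) or (horizontal distance between shim_b_tab and caddy_floor below 0.08 m and z of shim_b_tab in the frame of caddy_floor below 0.09 m and angle between shim_b_tab's own z axis and vertical below 0.3 rad)) and contact force between any of shim_a, shim_b, wedge and stop above 1 N and contact force between any of shim_a, shim_b, wedge and panel above 1 N and contact force between the fingers and wedge above 2 N and z of wedge_tip in the frame of floor between 0.0015 and 0.052 m and y of wedge_tip in the frame of floor between -0.014 and 0.019 m and x of wedge_tip in the frame of floor between -0.075 and 0.075 m and angle between wedge_grip's own z axis and vertical below 0.15 rad and angle between panel_face's own z axis and vertical below 0.06 rad and z of panel_face in the frame of floor below 0.064 m and linear speed of wedge below 0.01 m/s); the arm keeps its last pose, push and grip.
It fails at once if the stop's setting is shifted by more than 4 mm (distance of stop_face from where it was at the start of the episode above 0.004 m).
It fails at once if the panel is knocked over or lifted (angle between panel_face's own z axis and vertical above 0.35 rad or z of panel_face in the frame of floor above 0.075 m).
It fails at once if a bystander is moved by more than 30 mm (distance of any of tin_white, tin_yellow, thinner, brush, sanding_block, stirrer, mix_cup from where it was at the start of the episode above 0.03 m).
It also fails if it takes over 72 s, if anything falls off the work surface, if the arm or the gripper's body presses on something with over 40 N, if the wrist force passes 120 N, or if a joint passes its speed limit or range.

## Working session

There is one attempt and no reset: what is moved stays moved. The work goes in short steps, Python scripts to look and compute and a tool call to move; the robot and the scene stay as the last step left them, time stands still between calls to the robot, and variables do not carry over. Pictures are saved under pics/ and viewed, about 8 in all and at most 12, crops included, and the job is handed in when it is done.

Besides the shell and the picture viewer there is one more tool, called after "Emit:" as name(argument=value, ...) on one line, values as JSON. servo_tool: Moves the arm, as the interface text tells. Its arguments: {"type":"object","properties":{"plan":{"type":"array"},"force":{"type":"number"}},"required":["plan"]}

```bash
mkdir -p pics
cat > h.py <<'E'
import numpy as np, cv2
from cell import env
from scipy.spatial.transform import Rotation as R
def tool():
    o=env.get_obs(); T=np.eye(4); T[:3,:3]=R.from_euler('xyz',o['tool_rot'],degrees=True).as_matrix(); T[:3,3]=o['tool_pos']; return T,o
def shot(name,fn=None):
    T,o=tool(); c=env.read_camera(name)
    K=np.array([[c['fx'],0,c['cx']],[0,c['fy'],c['cy']],[0,0,1]])
    if name=='wrist': W=T@np.array(c['T_tool_cam'])
    else:
        W=np.eye(4); r=cv2.Rodrigues(np.array(c['rvec'],float))[0]; W[:3,:3]=r.T; W[:3,3]=-r.T@np.array(c['tvec'],float).ravel()
    if fn: cv2.imwrite('pics/'+fn+'.png',c['image']); np.savez('pics/'+fn+'.npz',K=K,W=W)
    return c['image'],K,W
def ray(K,W,u,v,z):
    d=W[:3,:3]@np.linalg.inv(K)@[u,v,1]; return W[:3,3]+d*(z-W[2,3])/d[2]
def proj(K,W,p):
    q=np.linalg.inv(W)@np.append(p,1); q=K@q[:3]; return q[:2]/q[2]
def load(fn):
    d=np.load('pics/'+fn+'.npz'); return d['K'],d['W']
E
python3 - <<'E'
from h import *
print(env.get_obs())
a,K,W=shot('scene','s0'); b,K2,W2=shot('side','d0'); c,K3,W3=shot('wrist','w0')
print(W.round(3),W2.round(3),W3.round(3),K,K2)
cv2.imwrite('pics/s0b.png',cv2.resize(a,(800,600)));cv2.imwrite('pics/d0b.png',cv2.resize(b,(800,600)))
E
```

```text
{'time_s': 0.0, 'qpos': array([-71.09721454,  18.43832507,  -4.01526496,  83.17490858,
         1.29406666,  78.54116721,  -3.26180927]), 'joint_velocities': array([-0.02011095,  0.12203564,  0.05226468, -0.18725184,  0.03916072,
       -0.0738566 , -0.06606618]), 'effort': array([-9.82104416e-05, -4.91298366e+01, -4.04041009e-01, -3.12539577e+01,
       -6.39905711e-02,  4.34994511e-02,  1.93720762e-04]), 'tool_pos': array([0.20174429, 0.61725995, 0.19496979]), 'tool_rot': array([-1.79890790e+02,  4.97046302e-03,  1.61904721e+02]), 'force': array([-0.31256781, -0.45285507, -0.28379409]), 'wrist_torque': array([ 0.02856261, -0.02968587, -0.0279477 ]), 'grip_width': 0.0873341151208065}
[[-0.735  0.529 -0.425  1.043]
 [ 0.678  0.561 -0.474  0.537]
 [-0.013 -0.637 -0.771  0.958]
 [ 0.     0.     0.     1.   ]] [[ 0.993 -0.059  0.107  0.439]
 [-0.121 -0.586  0.801 -0.941]
 [ 0.015 -0.808 -0.588  0.768]
 [ 0.     0.     0.     1.   ]] [[ 0.311  0.911  0.27   0.128]
 [ 0.951 -0.297 -0.091  0.642]
 [-0.002  0.285 -0.958  0.384]
 [ 0.     0.     0.     1.   ]] [[418.73702432   0.         252.0569361 ]
 [  0.         418.73702432 185.03566675]
 [  0.           0.           1.        ]] [[362.52917286   0.         249.1753252 ]
 [  0.         362.52917286 191.7280157 ]
 [  0.           0.           1.        ]]
```

View pics/s0b.png

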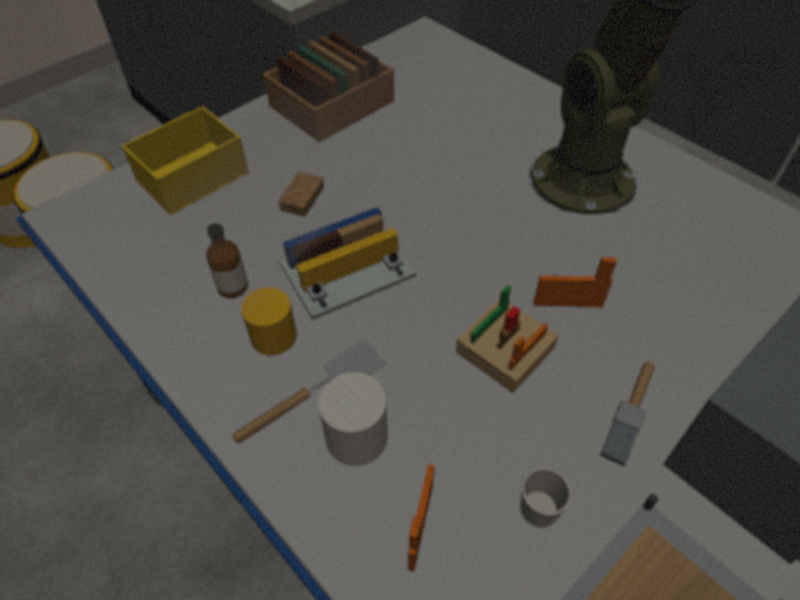

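View pics/d0b.png

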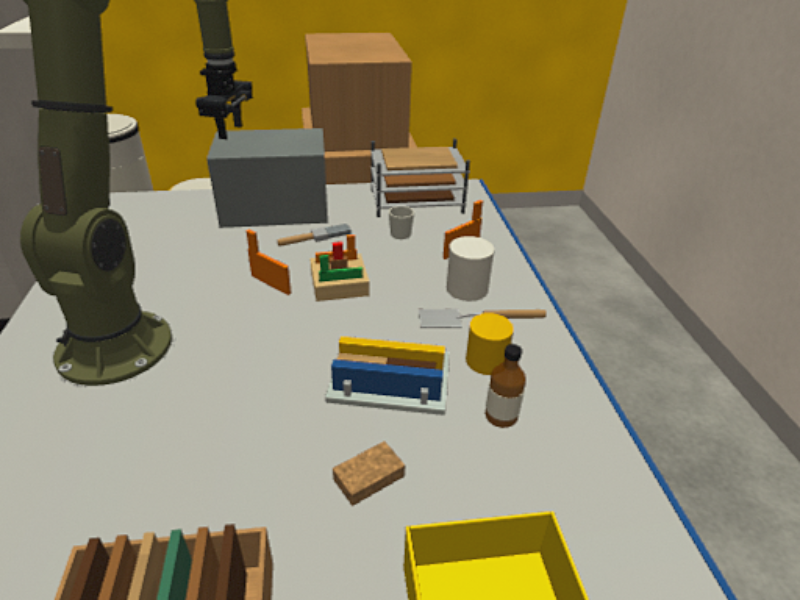

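The scene shows the caddy near (505,345) with green, red (wedge) and orange, and the clamp near (345,260), with the blue cheek behind and the yellow stop in front. The two orange shims standing on the bench at (575,290) and (420,515) are decoys.

Run:
```python
from h import *
K,W=load('s0'); s=512/800
for n,u,v,z in [('cadL',458,345,.041),('cadB',513,380,.041),('cadR',556,342,.041),('cadT',500,307,.041),('baseB',318,313,.01),('baseR',414,273,.01),('baseL',283,268,.01),('stopL',303,262,.075),('stopR',397,232,.075),('cheekL',285,238,.075),('cheekR',381,210,.075),('greentab',505,290,.126),('redtop',514,309,.11),('orangetab',519,343,.126)]:
    print(n,ray(K,W,u*s,v*s,z).round(3))
K,W=load('d0')
for n,u,v,z in [('cheekL',332,363,.075),('cheekR',442,370,.075),('cadL',312,276,.041),('cadR',368,274,.041)]: print(n,ray(K,W,u*s,v*s,z).round(3))
```

```text
cadL [0.542 0.138 0.041]
cadB [0.527 0.247 0.041]
cadR [0.417 0.248 0.041]
cadT [0.429 0.132 0.041]
baseB [ 0.66 -0.1   0.01]
baseR [ 0.466 -0.049  0.01 ]
baseL [ 0.641 -0.232  0.01 ]
stopL [ 0.633 -0.166  0.075]
stopR [ 0.458 -0.105  0.075]
cheekL [ 0.621 -0.238  0.075]
cheekR [ 0.439 -0.17   0.075]
greentab [0.453 0.152 0.126]
redtop [0.462 0.181 0.11 ]
orangetab [0.518 0.237 0.126]
cheekL [ 0.439 -0.179  0.075]
cheekR [ 0.632 -0.218  0.075]
cadL [0.405 0.158 0.041]
cadR [0.534 0.154 0.041]
```

Emit:
servo_tool(plan=[[1,[0,0,-1.8],[0,0,-6]],[1,[0,0,-1.8],[0,0,-6]],[1,[0,0,-1.8],[0,0,-6]],[1,[-2,-3,0],[0,0,0]],[1,[-2,-3,0],[0,0,0]],[1,[-2,-3,0],[0,0,0]],[1,[-2,-3,0],[0,0,0]],[1,[-2,-3,0],[0,0,0]],[1,[-2,-3,0],[0,0,0]],[1,[-2,-3,0],[0,0,0]],[1,[-2,-3,0],[0,0,0]],[1,[-2,-3,0],[0,0,0]],[1,[-2,-3,0],[0,0,0]],[1,[-2,-3,0],[0,0,0]],[1,[-2,-3,0],[0,0,0]],[1,[-2,-3,0],[0,0,0]],[1,[-2,-3,0],[0,0,0]]])

```text
time_s: 1.57
tool_pos: [0.492, 0.1904, 0.2446]
tool_rot: [-179.7, -0.6, -178.0]
force: [2.3, 0.5, 1.3]
grip_width: 0.087
```

Run:
```python
from h import *
a,K,W=shot('wrist','w1'); print(W.round(3)); cv2.imwrite('pics/w1b.png',cv2.resize(a,(800,600),interpolation=cv2.INTER_CUBIC)); print(env.get_obs()['tool_pos'])
```

```text
[[-0.035  0.961  0.276  0.416]
 [ 0.999  0.036  0.004  0.189]
 [-0.006  0.276 -0.961  0.434]
 [ 0.     0.     0.     1.   ]]
[0.49692869 0.18117296 0.24465208]
```

View pics/w1b.png

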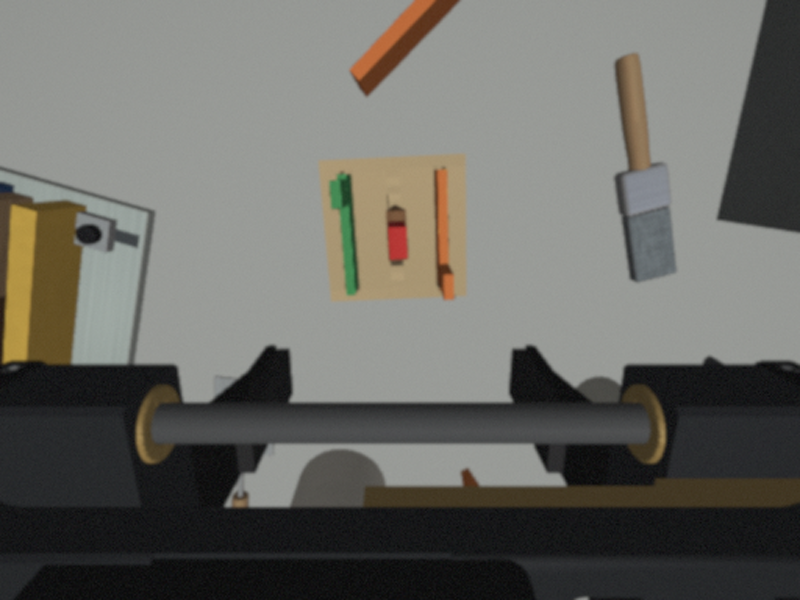

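```bash
cat >> h.py <<'E'
def pts(fn,L,s=512/800):
    K,W=load(fn)
    for n,u,v,z in L: print(n,ray(K,W,u*s,v*s,z).round(4))
E
python3 - <<'E'
from h import *
pts('w1',[('TL',319,160,.041),('TR',466,154,.041),('BR',466,298,.041),('BL',331,300,.041),('gtabtop',335,194,.106),('gplate end',352,293,.066),('gplate start',346,173,.066),('red',398,243,.112),('red top of L',389,222,.112),('red BR',408,262,.112),('otab',448,288,.106),('oplate far',441,170,.066),('stopR',8,203,.075)])
a=cv2.imread('pics/w1.png')[90:200,195:310]; cv2.imwrite('pics/w1c.png',cv2.resize(a,None,fx=5,fy=5,interpolation=cv2.INTER_CUBIC))
E
```

```text
TL [0.4102 0.1179 0.041 ]
TR [0.401  0.2412 0.041 ]
BR [0.5262 0.2507 0.041 ]
BL [0.5327 0.1272 0.041 ]
gtabtop [0.434  0.1408 0.106 ]
gplate end [0.5184 0.1491 0.066 ]
gplate start [0.4197 0.1438 0.066 ]
red [0.4667 0.1872 0.112 ]
red top of L [0.4519 0.1803 0.112 ]
red BR [0.4805 0.195  0.112 ]
otab [0.5006 0.2263 0.106 ]
oplate far [0.4147 0.219  0.066 ]
stopR [ 0.452  -0.1231  0.075 ]
```

View pics/w1c.png

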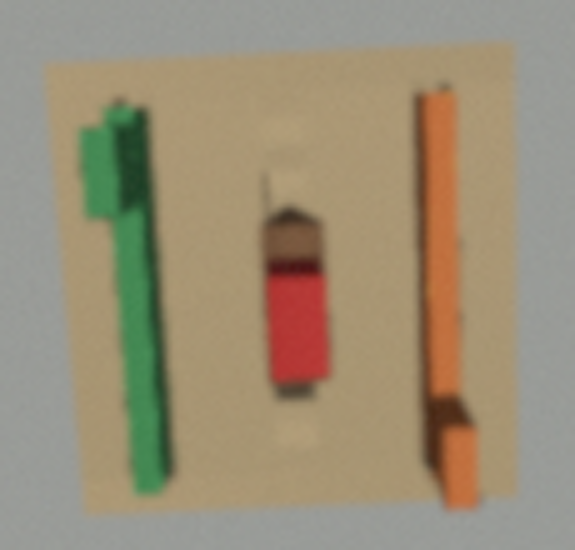

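Emit:
servo_tool(plan=[[1,[-0.5,-3.5,0.2],[0,0,0]],[1,[-0.5,-3.5,0.2],[0,0,0]],[1,[-0.5,-3.5,0.2],[0,0,0]],[1,[-0.5,-3.5,0.2],[0,0,0]],[1,[-0.5,-3.5,0.2],[0,0,0]],[1,[-0.5,-3.5,0.2],[0,0,0]],[1,[-0.5,-3.5,0.2],[0,0,0]],[1,[-0.5,-3.5,0.2],[0,0,0]],[1,[-0.5,-3.5,0.2],[0,0,0]],[1,[-0.5,-3.5,0.2],[0,0,0]],[1,[0,0,0],[0,0,6]],[1,[0,0,0],[0,0,6]],[1,[0,0,0],[0,0,5]],[1,[0,0,0],[0,0,0]],[1,[0,0,0],[0,0,0]]])

```text
time_s: 2.87
tool_pos: [0.5518, -0.1835, 0.223]
tool_rot: [-179.1, -0.4, 163.2]
force: [0.6, -1.1, -0.7]
grip_width: 0.0868
```

Run:
```python
from h import *
a,K,W=shot('wrist','w2'); print(W.round(3)); cv2.imwrite('pics/w2b.png',cv2.resize(a,(800,600),interpolation=cv2.INTER_CUBIC)); print(env.get_obs()['tool_pos'])
```

```text
[[ 0.288  0.921  0.262  0.479]
 [ 0.957 -0.273 -0.096 -0.158]
 [-0.017  0.278 -0.96   0.412]
 [ 0.     0.     0.     1.   ]]
[ 0.5518958  -0.1831875   0.22297002]
```

View pics/w2b.png

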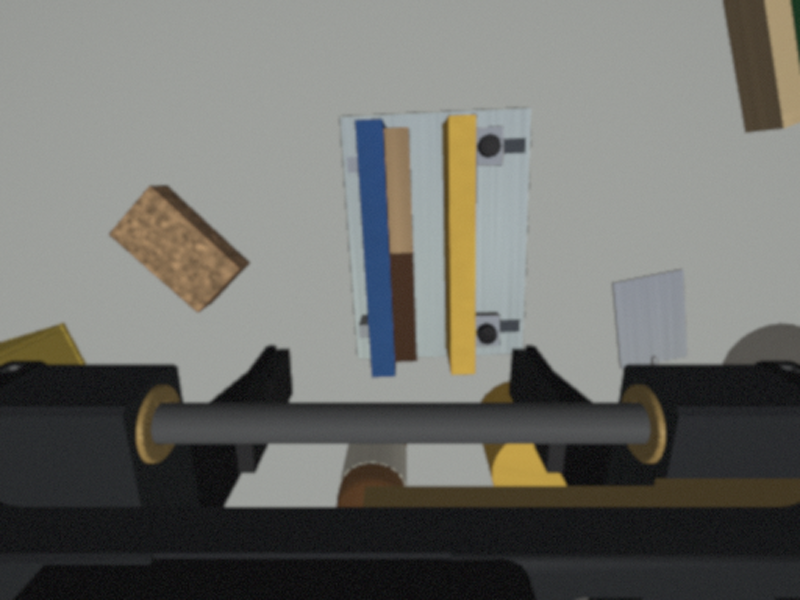

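Run:
```python
from h import *
pts('w2',[('panA',409,127,.075),('panB',416,360,.075),('stA',447,117,.075),('stB',451,374,.075),('stRA',475,115,.075),('stRB',476,374,.075),('chA',356,121,.075),('chB',373,376,.075),('chiA',382,121,.075),('chiB',394,376,.075),('base',341,117,.015),('base',530,109,.015),('b',522,354,.015),('b',360,357,.015)])
a=cv2.imread('pics/w2.png')[65:250,220:320]; cv2.imwrite('pics/w2c.png',cv2.resize(a[:,:],(500,600)[::1] if 0 else None,fx=6,fy=3.2,interpolation=cv2.INTER_CUBIC))
```

```text
panA [ 0.4523 -0.1493  0.075 ]
panB [ 0.6255 -0.1945  0.075 ]
stA [ 0.4538 -0.1219  0.075 ]
stB [ 0.6457 -0.1703  0.075 ]
stRA [ 0.4582 -0.1028  0.075 ]
stRB [ 0.6514 -0.1505  0.075 ]
chA [ 0.4377 -0.1841  0.075 ]
chB [ 0.6293 -0.2327  0.075 ]
chiA [ 0.443  -0.1665  0.075 ]
chiB [ 0.6342 -0.216   0.075 ]
base [ 0.4237 -0.1996  0.015 ]
base [ 0.4631 -0.0487  0.015 ]
b [ 0.674 -0.102  0.015]
b [ 0.6333 -0.2519  0.015 ]
```

View pics/w2c.png

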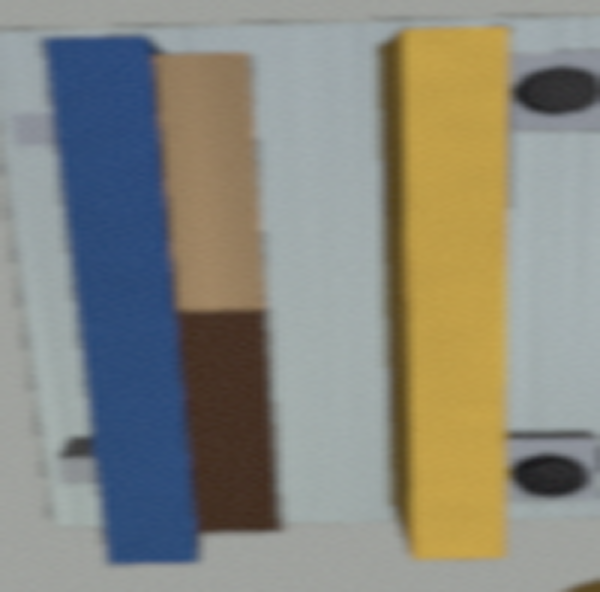

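The wrist image shows the panel's inner edge running from (409,127) to (416,360) and the stop's edge from (447,117) to (451,374). That makes the gap about 27.7 mm, so I need both shims, leaving about 11.7 mm for the wedge. The clamp yaw is about -14.3° and the caddy yaw about +4.2°. Next I go to the green tab.

Emit:
servo_tool(plan=[[0.5,[0,0,0],[0,0,-5.3]],[0.5,[0,0,0],[0,0,-5.3]],[0.5,[0,0,0],[0,0,-5.3]],[0.5,[0,0,0],[0,0,-5.3]],[0.5,[1.05,3.7,0],[0,0,0]],[0.5,[1.05,3.7,0],[0,0,0]],[0.5,[1.05,3.7,0],[0,0,0]],[0.5,[1.05,3.7,0],[0,0,0]],[0.5,[1.05,3.7,0],[0,0,0]],[0.5,[1.05,3.7,0],[0,0,0]],[0.5,[1.05,3.7,0],[0,0,0]],[0.5,[1.05,3.7,0],[0,0,0]],[0.5,[1.05,3.7,0],[0,0,0]],[0.5,[0,0,2.5],[0,0,0]],[0.5,[0,0,2.5],[0,0,0]],[0.5,[0,0,2],[0,0,0]],[0.5,[0,0,0],[0,0,0]],[0.5,[0,0,0],[0,0,0]]], force=20)

```text
time_s: 4.42
tool_pos: [0.4089, 0.1601, 0.1489]
tool_rot: [-179.3, -0.2, -171.0]
force: [0.1, 0.2, 0.8]
grip_width: 0.0436
```

```bash
cat >> h.py <<'E'
def delta(x,y,z,yaw):
    T,o=tool(); d=T[:3,:3].T@(np.array([x,y,z])-T[:3,3])*100
    G=R.from_matrix(T[:3,:3].T@R.from_euler('xyz',[180,0,yaw],degrees=True).as_matrix()).as_rotvec(degrees=True)
    print('t',o['time_s'],'pos',o['tool_pos'].round(4),'rot',o['tool_rot'].round(2),'F',o['force'].round(1),'g',o['grip_width'],'shift',d.round(2),'turn',G.round(2))
E
python3 -c "
from h import *
delta(.4342,.1411,.072,184.2)"
```

```text
t 4.4167 pos [0.4089 0.1601 0.1489] rot [-179.33   -0.19 -171.01] F [0.1 0.2 0.8] g 0.04364504668080647 shift [-2.23 -2.18  7.71] turn [-0.67 -0.16  4.79]
```

Emit:
servo_tool(plan=[[0.5,[-2.2,-2.2,0],[-0.6,0,4.8]],[0.5,[0,0,0],[0,0,0]],[0.5,[0,0,0],[0,0,0]]])

```text
time_s: 4.67
tool_pos: [0.4356, 0.1427, 0.1523]
tool_rot: [180.0, 0.0, -175.7]
force: [-0.4, 0.7, -0.5]
grip_width: 0.0435
```

```bash
python3 -c "
from h import *
a,K,W=shot('wrist','w3')
cv2.imwrite('pics/w3b.png',cv2.resize(a,(800,600),interpolation=cv2.INTER_CUBIC))
for p in [(.434,.1408,.106),(.4342,.1411,.086)]: print(proj(K,W,p)*800/512)
delta(.4342,.1411,.072,184.2)"
```

```text
[396.77153958 309.16418283]
[397.49342426 299.17336155]
t 4.7167 pos [0.4365 0.1419 0.1527] rot [-1.8000e+02  1.1000e-01 -1.7575e+02] F [ 0.3 -0.7  0.8] g 0.043746858039071496 shift [ 0.26 -0.07  8.07] turn [-0.    0.11  0.05]
```

View pics/w3b.png

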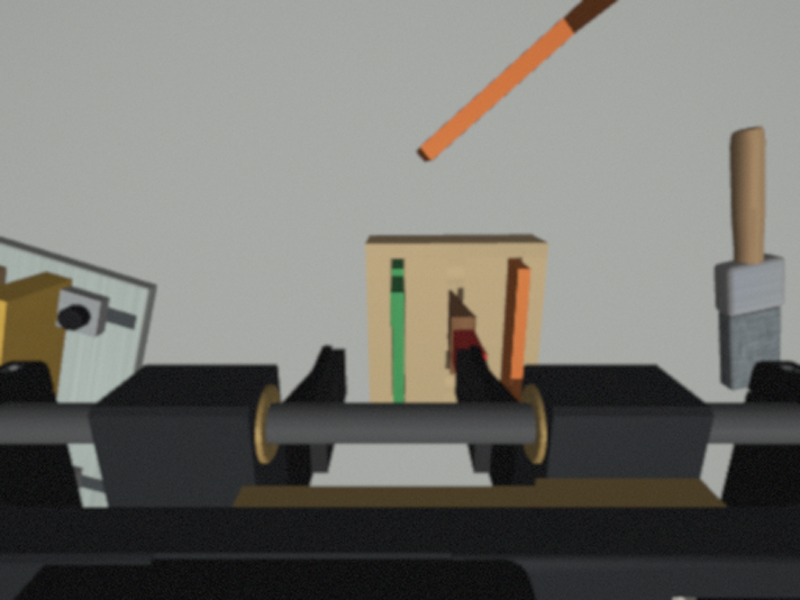

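The green tab lies at column 398 and the fingers straddle it, so the alignment is good. Descending now.

Emit:
servo_tool(plan=[[0.5,[0.25,0,2],[0,0,0]],[0.5,[0,0,2],[0,0,0]],[0.5,[0,0,2],[0,0,0]],[0.5,[0,0,1.8],[0,0,0]],[0.5,[0,0,0],[0,0,0]],[0.5,[0,0,0],[0,0,0]]])

```text
time_s: 5.22
tool_pos: [0.4393, 0.1439, 0.0796]
tool_rot: [179.8, 0.8, -175.5]
force: [0.4, 0.3, 0.5]
grip_width: 0.0436
```

```bash
python3 -c "
from h import *
delta(.4342,.1411,.072,184.2)"
```

```text
t 5.2167 pos [0.4393 0.1439 0.0796] rot [ 179.75    0.82 -175.53] F [0.4 0.3 0.5] g 0.043639869787934805 shift [ 0.54 -0.24  0.75] turn [0.25 0.82 0.28]
```

Emit:
servo_tool(plan=[[0.5,[0.5,-0.2,0.7],[0.2,0.8,0.3]],[0.5,[0,0,0],[0,0,0]],[0.5,[0,0,0],[0,0,0]]])

```text
time_s: 5.47
tool_pos: [0.4359, 0.1424, 0.0754]
tool_rot: [179.9, 0.2, -175.8]
force: [0.2, 0.1, -0.0]
grip_width: 0.0435
```

```bash
python3 -c "
from h import *
delta(.4342,.1411,.072,184.2)"
```

```text
t 5.4667 pos [0.4359 0.1424 0.0754] rot [ 179.87    0.18 -175.79] F [ 0.2  0.1 -0. ] g 0.0435101530841385 shift [ 0.18 -0.11  0.34] turn [0.13 0.18 0.01]
```

Emit:
servo_tool(plan=[[0.5,[0.25,-0.15,0.5],[0.1,0.2,0]],[0.0,[0,0,0],[0,0,0]],[0.0,[0,0,0],[0,0,0]],[0.0,[0,0,0],[0,0,0]],[0.0,[0,0,0],[0,0,0]],[0.0,[0,0,0],[0,0,0]],[0.0,[0,0,0],[0,0,0]]], force=25)

```text
time_s: 6.05
tool_pos: [0.435, 0.1413, 0.0723]
tool_rot: [179.9, 0.2, -175.8]
force: [0.4, -0.1, 1.0]
grip_width: 0.0115
```

```bash
python3 -c "
from h import *
delta(.4342,.1411,.072,184.2)"
```

```text
t 6.05 pos [0.435  0.1413 0.0723] rot [ 179.88    0.19 -175.77] F [ 0.4 -0.1  1. ] g 0.01149322475345604 shift [ 0.08 -0.01  0.03] turn [0.12 0.19 0.03]
```

Emit:
servo_tool(plan=[[0.0,[0,0,0],[0,0,0]],[0.0,[0,0,0],[0,0,0]],[0.0,[0,0,0],[0,0,0]],[0,[0,0,-1],[0,0,0]],[0,[0,0,-2],[0,0,0]],[0,[0,0,-3],[0,0,0]],[0,[0,0,-3],[0,0,0]],[0,[0,0,-2.5],[0,0,0]],[0,[0,0,0],[0,0,0]]])

```text
time_s: 6.8
tool_pos: [0.4332, 0.14, 0.1934]
tool_rot: [-180.0, 0.0, -175.8]
force: [0.9, 0.3, -0.4]
grip_width: 0.0076
```

```bash
python3 -c "
from h import *
delta(.4342,.1411,.2,165.7)
t=np.array([.969,-.247]);n=np.array([.247,.969])
print(t*(.5688-.036)+n*(-.0283))"
```

```text
t 6.8 pos [0.4332 0.14   0.1934] rot [-180.      0.   -175.81] F [ 0.9  0.3 -0.4] g 0.007574314109341275 shift [-0.11  0.1  -0.66] turn [-0.    0.   18.49]
[ 0.5092931 -0.1590243]
```

Emit:
servo_tool(plan=[[0,[-0.6,-3.3,0],[0,0,0]],[0,[-0.6,-3.3,0],[0,0,0]],[0,[-0.6,-3.3,0],[0,0,0]],[0,[-0.6,-3.3,0],[0,0,0]],[0,[-0.6,-3.3,0],[0,0,0]],[0,[-0.6,-3.3,0],[0,0,0]],[0,[-0.6,-3.3,0],[0,0,0]],[0,[-0.6,-3.3,0],[0,0,0]],[0,[-0.6,-3,0],[0,0,0]],[0,[0,0,0],[0,0,5.5]],[0,[0,0,0],[0,0,5.5]],[0,[0,0,0],[0,0,5.5]],[0,[0,0,0],[0,0,0]],[0,[0,0,0],[0,0,0]]])

```text
time_s: 7.97
tool_pos: [0.512, -0.1635, 0.1993]
tool_rot: [179.8, 0.5, 167.3]
force: [0.1, 0.5, -1.0]
grip_width: 0.0075
```

```bash
python3 -c "
from h import *
delta(.5094,-.1587,.17,165.7)"
```

```text
t 7.9667 pos [ 0.512  -0.1635  0.1993] rot [179.84   0.45 167.3 ] F [ 0.1  0.5 -1. ] g 0.007513764054372307 shift [0.39 0.41 2.93] turn [0.16 0.45 1.6 ]
```

Emit:
servo_tool(plan=[[0,[0.35,0.35,1.5],[0.2,0.5,1.6]],[0,[0.1,0.1,1],[0,0,0]],[0,[0,0,0],[0,0,0]],[0,[0,0,0],[0,0,0]],[0,[0,0,0],[0,0,0]]])

```text
time_s: 8.38
tool_pos: [0.5088, -0.1568, 0.174]
tool_rot: [180.0, -0.0, 166.4]
force: [-0.5, -0.2, -0.9]
grip_width: 0.0076
```

```bash
python3 -c "
from h import *
delta(.5094,-.1587,.14,165.7)
a,K,W=shot('wrist','w4'); cv2.imwrite('pics/w4b.png',cv2.resize(a,(800,600),interpolation=cv2.INTER_CUBIC))"
```

```text
t 8.3833 pos [ 0.5088 -0.1568  0.174 ] rot [ 1.7999e+02 -2.0000e-02  1.6638e+02] F [-0.5 -0.2 -0.9] g 0.007600694903048784 shift [-0.11 -0.17  3.4 ] turn [ 0.01 -0.02  0.68]
```

View pics/w4b.png

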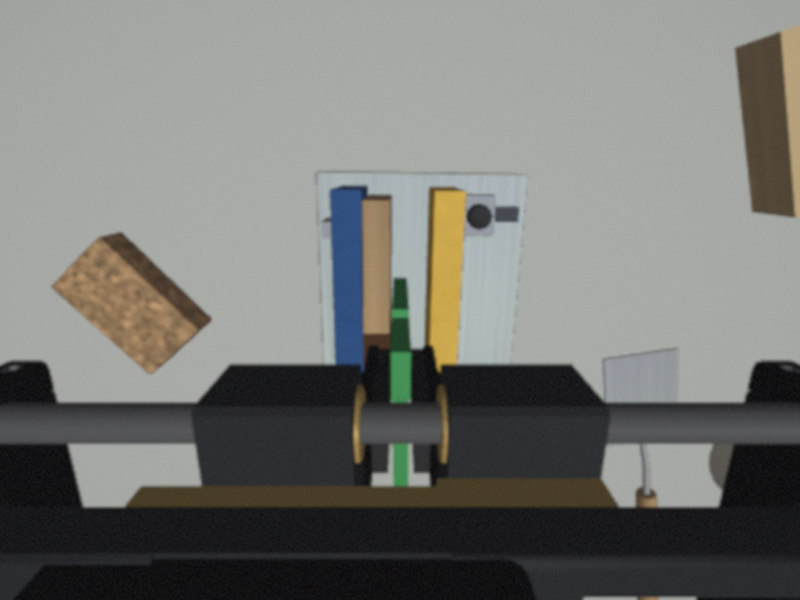

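```bash
python3 -c "
from h import *
K,W=load('w4');s=.64
n=np.array([.247,.969])
for nm,u,v,z in [('panel',391,250,.075),('panel',391,200,.075),('panel',390.5,330,.075),('stop',430,193,.075),('stop',428,250,.075),('stop',425,340,.075),('shimbotL',392,281,.108),('shimbotR',408,281,.108),('shimtopL',391,365,.168),('R',412,365,.168)]:
  p=ray(K,W,u*s,v*s,z); print(nm,p.round(4),(p[:2]@n).round(4))"
```

```text
panel [ 0.4829 -0.1566  0.075 ] -0.0324
panel [ 0.4519 -0.1489  0.075 ] -0.0326
panel [ 0.5368 -0.1703  0.075 ] -0.0324
stop [ 0.4535 -0.124   0.075 ] -0.0081
stop [ 0.4886 -0.1331  0.075 ] -0.0083
stop [ 0.5495 -0.1489  0.075 ] -0.0085
shimbotL [ 0.4952 -0.1583  0.108 ] -0.0311
shimbotR [ 0.4975 -0.1492  0.108 ] -0.0217
shimtopL [ 0.5206 -0.164   0.168 ] -0.0304
R [ 0.5229 -0.1543  0.168 ] -0.0203
```

Emit:
servo_tool(plan=[[0,[-0.1,-0.1,1.5],[0,0,0.7]],[0,[0,0,1.5],[0,0,0]],[0,[0,0,1.0],[0,0,0]],[0,[0,0,0],[0,0,0]],[0,[0,0,0],[0,0,0]],[0,[0,0,0],[0,0,0]]])

```text
time_s: 8.93
tool_pos: [0.5125, -0.1589, 0.1366]
tool_rot: [179.9, 0.4, 165.8]
force: [-0.4, -0.8, -0.2]
grip_width: 0.0079
```

```bash
python3 -c "
from h import *
delta(.5096,-.1581,.081,165.7)"
```

```text
t 8.9333 pos [ 0.5125 -0.1589  0.1366] rot [179.93   0.37 165.82] F [-0.4 -0.8 -0.2] g 0.007859615207247084 shift [ 0.34 -0.    5.56] turn [0.07 0.37 0.12]
```

Emit:
servo_tool(plan=[[0,[0.3,0,1],[0,0.4,0]],[0,[0.1,0,1],[0,0,0]],[0,[0.1,0,1],[0,0,0]],[0,[0.1,0,1],[0,0,0]],[0,[0,0,0.5],[0,0,0]],[0,[0,0,0],[0,0,0]],[0,[0,0,0],[0,0,0]]])

```text
time_s: 9.52
tool_pos: [0.5067, -0.1572, 0.0879]
tool_rot: [179.9, 0.0, 165.8]
force: [0.1, -0.2, 1.0]
grip_width: 0.008
```

```bash
python3 -c "
from h import *
delta(.5096,-.1581,.081,165.7)"
```

```text
t 9.5167 pos [ 0.5067 -0.1572  0.0879] rot [1.7991e+02 2.0000e-02 1.6585e+02] F [ 0.1 -0.2  1. ] g 0.007964316361326355 shift [-0.3  -0.01  0.69] turn [0.09 0.02 0.15]
```

Emit:
servo_tool(plan=[[0,[-0.2,0,0.5],[0,0,0]],[0,[-0.1,0,0.3],[0,0,0]],[0,[0,0,0.2],[0,0,0]],[0,[0,0,0.2],[0,0,0]],[0,[0,0,0],[0,0,0]],[0,[0,0,0],[0,0,0]]])

```text
time_s: 10.02
tool_pos: [0.5109, -0.1586, 0.0827]
tool_rot: [179.7, -0.0, 165.8]
force: [-0.0, -0.3, -0.1]
grip_width: 0.0082
```

```bash
python3 -c "
from h import *
delta(.5096,-.1581,.081,165.7)"
```

```text
t 10.0167 pos [ 0.5109 -0.1586  0.0827] rot [ 1.7970e+02 -1.0000e-02  1.6583e+02] F [-0.  -0.3 -0.1] g 0.008150678339498658 shift [0.14 0.02 0.17] turn [ 0.3  -0.01  0.13]
```

Emit:
servo_tool(plan=[[0,[0.1,0,0.3],[0.3,0,0]],[0,[0,0,0.3],[0,0,0]],[0,[0,0,0.2],[0,0,0]]])

```text
time_s: 10.27
tool_pos: [0.5113, -0.159, 0.0811]
tool_rot: [179.9, 0.1, 165.8]
force: [-5.3, 1.3, 11.8]
grip_width: 0.0074
```

```bash
python3 -c "
from h import *
delta(.5096,-.1581,.081,165.7)"
```

```text
t 10.2667 pos [ 0.5113 -0.159   0.0811] rot [1.7988e+02 6.0000e-02 1.6581e+02] F [-5.3  1.3 11.8] g 0.007368864450555512 shift [0.18 0.05 0.01] turn [0.12 0.06 0.11]
```

Emit:
servo_tool(plan=[[0,[0,0,0],[0,0,0]],[0.35,[0,0,0],[0,0,0]],[0.35,[0,0,0],[0,0,0]],[0.35,[0,0,0],[0,0,0]],[0.35,[0,0,0],[0,0,0]],[0.35,[0,0,0],[0,0,0]],[0.35,[0,0,0],[0,0,0]]])

```text
time_s: 10.85
tool_pos: [0.5116, -0.1586, 0.0798]
tool_rot: [179.9, 0.1, 165.9]
force: [0.7, 0.9, 0.2]
grip_width: 0.0295
```

```bash
python3 -c "
from h import *
delta(.5096,-.1581,.081,165.7)"
```

```text
t 10.85 pos [ 0.5116 -0.1586  0.0798] rot [1.7994e+02 8.0000e-02 1.6586e+02] F [0.7 0.9 0.2] g 0.02952691705566374 shift [ 0.2   0.   -0.12] turn [0.06 0.08 0.16]
```

Emit:
servo_tool(plan=[[0.35,[0,0,-1],[0,0,0]],[0.35,[0,0,-2],[0,0,0]],[0.35,[0,0,-3],[0,0,0]],[0.35,[0,0,-3],[0,0,0]],[0.5,[0,0,-2],[0,0,-5]],[0.5,[0,0,0],[0,0,-6]],[0.5,[0,0,0],[0,0,-5]],[0.5,[0,0,0],[0,0,0]],[0.5,[-0.15,3.5,0],[0,0,0]],[0.5,[-0.15,3.5,0],[0,0,0]],[0.5,[-0.15,3.5,0],[0,0,0]],[0.5,[-0.15,3.5,0],[0,0,0]],[0.5,[-0.15,3.5,0],[0,0,0]],[0.5,[-0.15,3.5,0],[0,0,0]],[0.5,[-0.15,3.5,0],[0,0,0]],[0.5,[-0.15,3.5,0],[0,0,0]],[0.5,[-0.15,3.5,0],[0,0,0]],[0.5,[-0.15,3.5,0],[0,0,0]]])

```text
time_s: 12.35
tool_pos: [0.5179, 0.1917, 0.2024]
tool_rot: [-179.7, 0.4, 179.5]
force: [-0.3, -0.3, 0.5]
grip_width: 0.0435
```

Emit:
servo_tool(plan=[[0.5,[0,0,0],[0,0,0]],[0.5,[0,0,0],[0,0,0]]])

```text
time_s: 12.52
tool_pos: [0.5157, 0.2023, 0.2017]
tool_rot: [-179.9, 0.3, 180.0]
force: [0.4, -1.1, -0.5]
grip_width: 0.0434
```

```bash
python3 -c "
from h import *
delta(.5005,.2264,.12,184.2)
a,K,W=shot('side','d1'); b,K2,W2=shot('scene','s1')
t=np.array([.969,-.247,0]);n=np.array([.247,.969,0]);p=t*.5688+n*-.02
p[2]=.09;s=3.4
u=proj(K,W,p).astype(int);v=proj(K2,W2,p).astype(int)
A=lambda im,q:cv2.resize(im[q[1]-55:q[1]+55,q[0]-57:q[0]+57],None,fx=3.4,fy=3.4,interpolation=cv2.INTER_CUBIC)
cv2.imwrite('pics/p1.png',np.hstack([A(a,u),A(b,v)])); print(u,v)"
```

```text
t 12.5167 pos [0.5157 0.2023 0.2017] rot [-179.87    0.3   179.96] F [ 0.4 -1.1 -0.5] g 0.04335777128331847 shift [1.56 2.42 8.16] turn [-0.15  0.29 -4.24]
[249 221] [218 149]
```

View pics/p1.png

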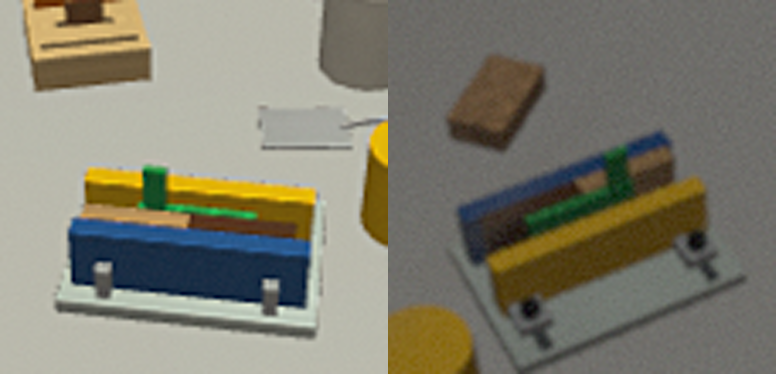

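The green shim stands upright and fully down in the gap, with its top flush with the panel. Next is the orange shim.

Emit:
servo_tool(plan=[[0.5,[1.5,2.3,1.5],[0,0,-4.2]],[0.5,[0,0,1.5],[0,0,0]],[0.5,[0.1,0,1.5],[0,0,0]],[0.5,[0.1,0,1.5],[0,0,0]],[0.5,[0,0,0],[0,0,0]],[0.5,[0,0,0],[0,0,0]]])

```text
time_s: 13.12
tool_pos: [0.5017, 0.2159, 0.1419]
tool_rot: [-179.9, 0.5, -176.8]
force: [-0.2, 1.0, 0.3]
grip_width: 0.0432
```

```bash
python3 -c "
from h import *
delta(.5005,.2264,.12,184.2)"
```

```text
t 13.1167 pos [0.5017 0.2159 0.1419] rot [-179.85    0.5  -176.83] F [-0.2  1.   0.3] g 0.04320137219585796 shift [0.08 1.06 2.19] turn [-0.15  0.49 -1.03]
```

Emit:
servo_tool(plan=[[0.5,[0.1,1.1,0.8],[-0.1,0.5,-1]],[0.5,[0.1,0.2,0.8],[0,0,0]],[0.5,[0,0,0],[0,0,0]],[0.5,[0,0,0],[0,0,0]]])

```text
time_s: 13.45
tool_pos: [0.5011, 0.2282, 0.1273]
tool_rot: [180.0, 0.1, -176.0]
force: [0.0, 0.4, 0.5]
grip_width: 0.0435
```

```bash
python3 -c "
from h import *
delta(.5005,.2264,.072,184.2)
a,K,W=shot('wrist','w5'); cv2.imwrite('pics/w5b.png',cv2.resize(a,(800,600),interpolation=cv2.INTER_CUBIC))"
```

```text
t 13.45 pos [0.5011 0.2282 0.1273] rot [ 1.7996e+02  1.5000e-01 -1.7604e+02] F [0.  0.4 0.5] g 0.0434900651101501 shift [ 0.09 -0.18  5.53] turn [ 0.04  0.15 -0.24]
```

Emit:
servo_tool(plan=[[0.5,[0.1,-0.2,1.2],[0,0,0]],[0.5,[0.1,0,1.2],[0,0,0]],[0.5,[0.1,0,1.2],[0,0,0]],[0.5,[0.1,0,1.2],[0,0,0]],[0.5,[0,0,0],[0,0,0]],[0.5,[0,0,0],[0,0,0]]])

```text
time_s: 14.0
tool_pos: [0.497, 0.225, 0.0745]
tool_rot: [180.0, 0.2, -176.1]
force: [0.6, 0.2, 0.1]
grip_width: 0.0438
```

```bash
python3 -c "
from h import *
delta(.5005,.2264,.072,184.2)"
```

```text
t 14.0 pos [0.497  0.225  0.0745] rot [ 1.7998e+02  1.7000e-01 -1.7607e+02] F [0.6 0.2 0.1] g 0.0437922569152661 shift [-0.36  0.12  0.26] turn [ 0.02  0.17 -0.27]
```

Emit:
servo_tool(plan=[[0.5,[-0.35,0.1,0.25],[0,0,0]],[0.5,[-0.1,0,0.1],[0,0,0]],[0,[0,0,0],[0,0,0]],[0,[0,0,0],[0,0,0]],[0,[0,0,0],[0,0,0]],[0,[0,0,0],[0,0,0]],[0,[0,0,0],[0,0,0]],[0,[0,0,0],[0,0,0]],[0,[0,0,0],[0,0,0]],[0,[0,0,0],[0,0,0]],[0,[0,0,0],[0,0,0]]])

```text
time_s: 14.92
tool_pos: [0.5035, 0.2271, 0.0728]
tool_rot: [179.9, 0.4, -176.1]
force: [0.5, -0.0, -0.4]
grip_width: 0.0074
```

```bash
python3 -c "
from h import *
delta(.5005,.2264,.072,184.2)
t=np.array([.969,-.247]);n=np.array([.247,.969])
print(t*(.5688+.036)+n*(-.0115))"
```

```text
t 14.9167 pos [0.5035 0.2271 0.0728] rot [ 179.88    0.37 -176.09] F [ 0.5 -0.  -0.4] g 0.0074408643179176065 shift [ 0.31 -0.05  0.08] turn [ 0.12  0.37 -0.29]
[ 0.5832107 -0.1605291]
```

Emit:
servo_tool(plan=[[0,[0,0,-1],[0,0,0]],[0,[0,0,-2],[0,0,0]],[0,[0,0,-3],[0,0,0]],[0,[0,0,-3],[0,0,0]],[0,[0,0,-3],[0,0,0]],[0,[0,0,0],[0,0,0]]])

```text
time_s: 15.42
tool_pos: [0.501, 0.2255, 0.1984]
tool_rot: [-180.0, 0.1, -176.1]
force: [0.7, 0.2, 0.2]
grip_width: 0.0076
```

```bash
python3 -c "
from h import *
pts('s0',[('botbase',232,280,0.0),('botcap',216,230,.16),('tintop',267,305,.09)])
pts('d0',[('botcap',513,352,.16),('botbase',505,412,0)])
delta(.5861,-.1613,.2,165.7)"
```

```text
botbase [ 0.7271 -0.2833  0.    ]
botcap [ 0.7365 -0.2603  0.16  ]
tintop [ 0.7449 -0.1186  0.09  ]
botcap [ 0.7318 -0.2768  0.16  ]
botbase [ 0.7455 -0.2607  0.    ]
t 15.4167 pos [0.501  0.2255 0.1984] rot [-1.7996e+02  1.3000e-01 -1.7612e+02] F [0.7 0.2 0.2] g 0.007641350576591526 shift [ -5.88 -39.17  -0.12] turn [-0.02  0.13 18.18]
```

Emit:
servo_tool(plan=[[0,[-0.5,-3.5,0],[0,0,0]],[0,[-0.5,-3.5,0],[0,0,0]],[0,[-0.5,-3.5,0],[0,0,0]],[0,[-0.5,-3.5,0],[0,0,0]],[0,[-0.5,-3.5,0],[0,0,0]],[0,[-0.5,-3.5,0],[0,0,0]],[0,[-0.5,-3.5,0],[0,0,0]],[0,[-0.5,-3.5,0],[0,0,0]],[0,[-0.5,-3.5,0],[0,0,0]],[0,[-0.5,-3.5,0],[0,0,0]],[0,[-0.5,-3.5,0],[0,0,0]],[0,[0,0,0],[0,0,5.5]],[0,[0,0,0],[0,0,5.5]],[0,[0,0,0],[0,0,5]],[0,[0,0,0],[0,0,0]],[0,[0,0,0],[0,0,0]]])

```text
time_s: 16.75
tool_pos: [0.5874, -0.1721, 0.2078]
tool_rot: [179.6, 0.8, 167.6]
force: [-0.3, 0.0, -0.7]
grip_width: 0.0075
```

```bash
python3 -c "
from h import *
delta(.5861,-.1613,.17,165.7)"
```

```text
t 16.75 pos [ 0.5874 -0.1721  0.2078] rot [179.63   0.85 167.58] F [-0.3  0.  -0.7] g 0.0074636492603697945 shift [0.41 1.01 3.78] turn [0.39 0.84 1.88]
```

Emit:
servo_tool(plan=[[0,[0.35,0.9,1],[0.4,0.8,1.9]],[0,[0.1,0.2,1],[0,0,0]],[0,[0.1,0,1],[0,0,0]],[0,[0,0,0.5],[0,0,0]],[0,[0,0,0],[0,0,0]],[0,[0,0,0],[0,0,0]]])

```text
time_s: 17.25
tool_pos: [0.5843, -0.1587, 0.1709]
tool_rot: [180.0, 0.1, 166.4]
force: [0.4, -0.5, 0.7]
grip_width: 0.0076
```

```bash
python3 -c "
from h import *
delta(.5861,-.1613,.13,165.7)
a,K,W=shot('wrist','w6'); cv2.imwrite('pics/w6b.png',cv2.resize(a[80:300,170:350],None,fx=3.2,fy=2.7,interpolation=cv2.INTER_CUBIC))"
```

```text
t 17.25 pos [ 0.5843 -0.1587  0.1709] rot [1.7996e+02 8.0000e-02 1.6640e+02] F [ 0.4 -0.5  0.7] g 0.0076140800880771945 shift [-0.23 -0.21  4.09] turn [0.04 0.08 0.7 ]
```

View pics/w6b.png

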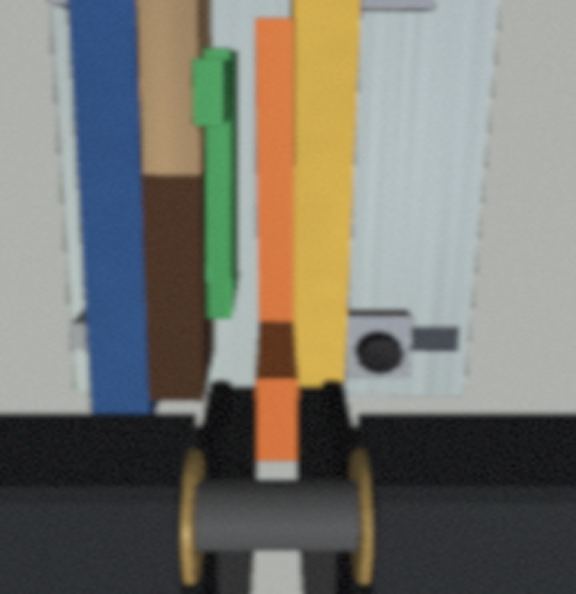

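```bash
python3 -c "
from h import *
K,W=load('w6')
n=np.array([.247,.969]);t=np.array([.969,-.247])
for nm,u,v,z in [('panel',205,100,.075),('panel',208,360,.075),('greenL',206,250,.075),('greenR',233,250,.075),('greenEnd',220,318,.075),('greentab',209,90,.115),('stop',295,8,.075),('stopback',355,200,.075),('stopback',347,350,.075),('stopend',320,387,.075),('orL',257,200,.151),('orR',293,200,.151),('ortopL',257,420,.19),('ortopR',299,420,.19),('orTabstart',275,378,.19),('orTabend',275,462,.19),('orFar',275,18,.151)]:
  p=ray(K,W,170+u/3.2,80+v/2.7,z); print(nm,p.round(4),'n',(p[:2]@n).round(4),'t',(p[:2]@t).round(4))
T,o=tool();print(T[:2,3]@n,T[:2,3]@t)"
```

```text
panel [ 0.5137 -0.1633  0.075 ] n -0.0314 t 0.5381
panel [ 0.61   -0.1878  0.075 ] n -0.0314 t 0.6375
greenL [ 0.5669 -0.1771  0.075 ] n -0.0316 t 0.5931
greenR [ 0.5689 -0.1687  0.075 ] n -0.023 t 0.5929
greenEnd [ 0.5941 -0.1796  0.075 ] n -0.0273 t 0.62
greentab [ 0.5103 -0.1583  0.115 ] n -0.0273 t 0.5336
stop [ 0.4901 -0.1299  0.075 ] n -0.0048 t 0.507
stopback [ 0.5595 -0.1269  0.075 ] n 0.0152 t 0.5735
stopback [ 0.6168 -0.142   0.075 ] n 0.0147 t 0.6327
stopend [ 0.63   -0.1542  0.075 ] n 0.0062 t 0.6485
orL [ 0.5405 -0.1523  0.151 ] n -0.0141 t 0.5614
orR [ 0.5425 -0.1443  0.151 ] n -0.0058 t 0.5613
ortopL [ 0.5862 -0.1629  0.19  ] n -0.013 t 0.6082
ortopR [ 0.5882 -0.1546  0.19  ] n -0.0045 t 0.6081
orTabstart [ 0.5764 -0.1568  0.19  ] n -0.0095 t 0.5973
orTabend [ 0.598 -0.162  0.19 ] n -0.0092 t 0.6194
orFar [ 0.4962 -0.1373  0.151 ] n -0.0105 t 0.5148
-0.009544923057219185 0.6054227695047065
```

Emit:
servo_tool(plan=[[0,[-0.2,-0.1,1],[0,0,0.7]],[0,[0.05,0,1],[0,0,0]],[0,[0.05,0,1],[0,0,0]],[0,[0.05,0,1],[0,0,0]],[0,[0,0,0],[0,0,0]],[0,[0,0,0],[0,0,0]]])

```text
time_s: 17.8
tool_pos: [0.5847, -0.1612, 0.127]
tool_rot: [180.0, 0.1, 165.6]
force: [-0.6, -0.4, -0.6]
grip_width: 0.0077
```

```bash
python3 -c "
from h import *
delta(.5860,-.1604,.081,165.7)"
```

```text
t 17.8 pos [ 0.5847 -0.1612  0.127 ] rot [1.7999e+02 1.4000e-01 1.6557e+02] F [-0.6 -0.4 -0.6] g 0.007665380045357141 shift [-0.09  0.11  4.6 ] turn [ 0.01  0.14 -0.13]
```

Emit:
servo_tool(plan=[[0,[-0.05,0.1,1],[0,0,0]],[0,[0.05,0,1],[0,0,0]],[0,[0.05,0,1],[0,0,0]],[0,[0.05,0,0.8],[0,0,0]],[0,[0,0,0],[0,0,0]],[0,[0,0,0],[0,0,0]]])

```text
time_s: 18.3
tool_pos: [0.5838, -0.1596, 0.0845]
tool_rot: [180.0, 0.1, 165.6]
force: [-0.5, 0.3, -1.8]
grip_width: 0.0076
```

```bash
python3 -c "
from h import *
delta(.5860,-.1604,.081,165.7)"
```

```text
t 18.3 pos [ 0.5838 -0.1596  0.0845] rot [1.7999e+02 1.0000e-01 1.6560e+02] F [-0.5  0.3 -1.8] g 0.007597183771751895 shift [-0.23 -0.02  0.35] turn [ 0.01  0.1  -0.1 ]
```

Emit:
servo_tool(plan=[[0,[-0.1,0,0.4],[0,0,0]],[0,[-0.05,0,0.3],[0,0,0]],[0,[0,0,0.2],[0,0,0]]])

```text
time_s: 18.55
tool_pos: [0.5898, -0.1614, 0.0816]
tool_rot: [179.9, 0.6, 165.6]
force: [-1.7, 1.6, 4.5]
grip_width: 0.0077
```

```bash
python3 -c "
from h import *
delta(.5860,-.1604,.081,165.7)"
```

```text
t 18.55 pos [ 0.5898 -0.1614  0.0816] rot [179.9    0.64 165.6 ] F [-1.7  1.6  4.5] g 0.007660668096639755 shift [0.4  0.   0.05] turn [ 0.1   0.64 -0.1 ]
```

Emit:
servo_tool(plan=[[0,[0.3,0,0.2],[0,0.6,0]],[0,[0.1,0,0.2],[0,0,0]],[0,[0,0,0],[0,0,0]]])

```text
time_s: 18.8
tool_pos: [0.5896, -0.1616, 0.0822]
tool_rot: [179.8, 0.5, 165.6]
force: [-0.3, -0.4, -0.7]
grip_width: 0.0076
```

```bash
python3 -c "
from h import *
delta(.5860,-.1604,.081,165.7)"
```

```text
t 18.8 pos [ 0.5896 -0.1616  0.0822] rot [179.82   0.47 165.59] F [-0.3 -0.4 -0.7] g 0.0076048483665152435 shift [0.38 0.03 0.12] turn [ 0.18  0.47 -0.11]
```

Emit:
servo_tool(plan=[[0,[0.3,0,0.25],[0,0.5,0]],[0,[0.1,0,0.25],[0,0,0]],[0,[0.1,0,0.2],[0,0,0]],[0.35,[0,0,0],[0,0,0]],[0.35,[0,0,0],[0,0,0]],[0.35,[0,0,0],[0,0,0]],[0.35,[0,0,0],[0,0,0]],[0.35,[0,0,0],[0,0,0]],[0.35,[0,0,0],[0,0,0]]])

```text
time_s: 19.55
tool_pos: [0.5894, -0.1617, 0.0805]
tool_rot: [179.7, 0.5, 165.6]
force: [0.3, -0.5, -0.3]
grip_width: 0.0295
```

```bash
python3 -c "
from h import *
delta(.5860,-.1604,.081,165.7)"
```

```text
t 19.55 pos [ 0.5894 -0.1617  0.0805] rot [179.75   0.48 165.61] F [ 0.3 -0.5 -0.3] g 0.029513715011145344 shift [ 0.36  0.04 -0.05] turn [ 0.25  0.48 -0.09]
```

Emit:
servo_tool(plan=[[0.35,[0,0,-1],[0,0,0]],[0.35,[0,0,-2],[0,0,0]],[0.35,[0,0,-3],[0,0,0]],[0.35,[0,0,-3],[0,0,0]],[0.5,[0,0,-2],[0,0,-6]],[0.5,[0,0,0],[0,0,-6]],[0.5,[0,0,0],[0,0,-6]],[0.5,[0,0,0],[0,0,0]],[0.5,[1,3.6,0],[0,0,0]],[0.5,[1,3.6,0],[0,0,0]],[0.5,[1,3.6,0],[0,0,0]],[0.5,[1,3.6,0],[0,0,0]],[0.5,[1,3.6,0],[0,0,0]],[0.5,[1,3.6,0],[0,0,0]],[0.5,[1,3.6,0],[0,0,0]],[0.5,[1,3.6,0],[0,0,0]],[0.5,[1,3.6,0],[0,0,0]],[0.5,[0,0,0],[0,0,0]],[0.5,[0,0,0],[0,0,0]]])

```text
time_s: 21.13
tool_pos: [0.4711, 0.1647, 0.1987]
tool_rot: [-179.8, 0.4, -178.2]
force: [0.4, -0.3, 0.5]
grip_width: 0.0433
```

```bash
python3 -c "
from h import *
delta(.467,.186,.14,184.2)"
```

```text
t 21.1333 pos [0.4711 0.1647 0.1987] rot [-179.81    0.43 -178.2 ] F [ 0.4 -0.3  0.5] g 0.04327655023860339 shift [0.38 2.16 5.86] turn [-0.2   0.43 -2.4 ]
```

Emit:
servo_tool(plan=[[0.5,[0.4,2,1],[-0.2,0.4,-2.4]],[0.5,[0.1,0.4,1.5],[0,0,0]],[0.5,[0.1,0,1.5],[0,0,0]],[0.5,[0.1,0,1.5],[0,0,0]],[0.5,[0,0,0],[0,0,0]],[0.5,[0,0,0],[0,0,0]]])

```text
time_s: 21.63
tool_pos: [0.4627, 0.1918, 0.1395]
tool_rot: [179.9, -0.1, -175.9]
force: [-0.5, 0.2, 0.4]
grip_width: 0.0435
```

```bash
python3 -c "
from h import *
delta(.467,.186,.075,184.2)
a,K,W=shot('side','d2'); b,K2,W2=shot('scene','s2')
p=np.array([.5457,-.1615,.09])
u=proj(K,W,p).astype(int);v=proj(K2,W2,p).astype(int)
A=lambda im,q:cv2.resize(im[q[1]-55:q[1]+55,q[0]-57:q[0]+57],None,fx=3.4,fy=3.4,interpolation=cv2.INTER_CUBIC)
cv2.imwrite('pics/p2.png',np.hstack([A(a,u),A(b,v)]))"
```

```text
t 21.6333 pos [0.4627 0.1918 0.1395] rot [ 1.7985e+02 -1.0000e-01 -1.7587e+02] F [-0.5  0.2  0.4] g 0.04347550765213638 shift [-0.39 -0.63  6.45] turn [ 0.15 -0.1  -0.07]
```

View pics/p2.png

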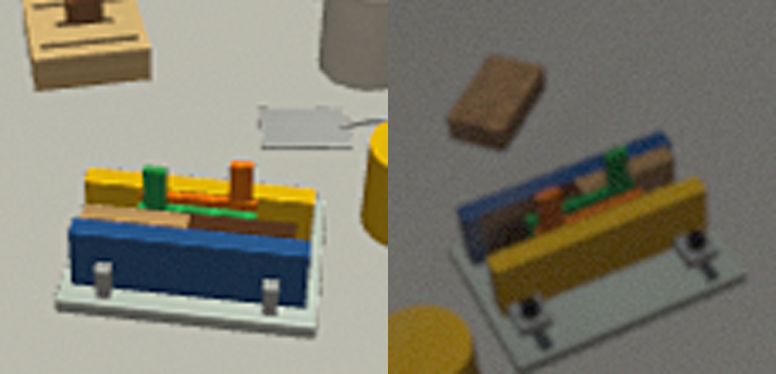

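Both shims stand upright in the gap, green by the panel and orange by the stop, with their tabs at opposite ends. Now I grasp the wedge.

Emit:
servo_tool(plan=[[0.5,[-0.4,-0.6,1.2],[0.1,0,0]],[0.5,[0,-0.1,1.3],[0,0,0]],[0.5,[0.1,0,1.3],[0,0,0]],[0.5,[0.1,0,1.3],[0,0,0]],[0.5,[0.1,0,0.6],[0,0,0]],[0.5,[0,0,0],[0,0,0]],[0.5,[0,0,0],[0,0,0]]])

```text
time_s: 22.32
tool_pos: [0.4708, 0.1825, 0.083]
tool_rot: [179.8, 0.5, -176.1]
force: [0.0, 0.0, -0.2]
grip_width: 0.0432
```

```bash
python3 -c "
from h import *
delta(.467,.186,.073,184.2)"
```

```text
t 22.3167 pos [0.4708 0.1825 0.083 ] rot [ 179.8     0.46 -176.14] F [ 0.   0.  -0.2] g 0.04315610426280513 shift [0.37 0.37 0.99] turn [ 0.2   0.46 -0.34]
```

Emit:
servo_tool(plan=[[0.5,[0.3,0.3,0.8],[0.2,0.4,-0.3]],[0.5,[0,0.1,0.4],[0,0,0]],[0.5,[0,0,0],[0,0,0]],[0.5,[0,0,0],[0,0,0]]])

```text
time_s: 22.65
tool_pos: [0.4691, 0.1873, 0.0717]
tool_rot: [179.9, 0.2, -175.8]
force: [0.2, 0.1, -0.1]
grip_width: 0.0437
```

```bash
python3 -c "
from h import *
delta(.467,.186,.073,184.2)"
```

```text
t 22.65 pos [0.4691 0.1873 0.0717] rot [ 179.93    0.21 -175.83] F [ 0.2  0.1 -0.1] g 0.04365658949947397 shift [ 0.22 -0.11 -0.13] turn [ 0.07  0.21 -0.03]
```

Good; now closing with a firmer grip.

Emit:
servo_tool(plan=[[0,[0.15,-0.1,-0.1],[0,0.2,0]],[0,[0,0,0],[0,0,0]],[0,[0,0,0],[0,0,0]],[0,[0,0,0],[0,0,0]],[0,[0,0,0],[0,0,0]],[0,[0,0,0],[0,0,0]],[0,[0,0,0],[0,0,0]],[0,[0,0,0],[0,0,0]],[0,[0,0,0],[0,0,0]]], force=50)

```text
time_s: 23.4
tool_pos: [0.4684, 0.1862, 0.074]
tool_rot: [179.9, 0.1, -175.8]
force: [-0.1, -0.5, 0.2]
grip_width: 0.0136
```

```bash
python3 -c "
from h import *
delta(.467,.186,.073,184.2)"
```

```text
t 23.4 pos [0.4684 0.1862 0.074 ] rot [ 1.7990e+02  1.1000e-01 -1.7581e+02] F [-0.1 -0.5  0.2] g 0.013590161280289788 shift [ 0.14 -0.01  0.1 ] turn [ 0.1   0.11 -0.01]
```

Emit:
servo_tool(plan=[[0,[0,0,-1],[0,0,0]],[0,[0,0,-2],[0,0,0]],[0,[0,0,-3],[0,0,0]],[0,[0,0,-3],[0,0,0]],[0,[0,0,-3],[0,0,0]],[0,[-0.5,-3.4,0],[0,0,0]],[0,[-0.5,-3.4,0],[0,0,0]],[0,[-0.5,-3.4,0],[0,0,0]],[0,[-0.5,-3.4,0],[0,0,0]],[0,[-0.5,-3.4,0],[0,0,0]],[0,[-0.5,-3.4,0],[0,0,0]],[0,[-0.5,-3.4,0],[0,0,0]],[0,[-0.5,-3.4,0],[0,0,0]],[0,[-0.5,-3.4,0],[0,0,0]],[0,[-0.5,-3.4,0],[0,0,0]],[0,[0,0,0],[0,0,5.5]],[0,[0,0,0],[0,0,5.5]],[0,[0,0,0],[0,0,5.5]],[0,[0,0,0],[0,0,0]],[0,[0,0,0],[0,0,0]]])

```text
time_s: 25.07
tool_pos: [0.5463, -0.1655, 0.2132]
tool_rot: [179.7, 0.6, 167.4]
force: [-0.3, -0.0, -0.9]
grip_width: 0.0129
```

```bash
python3 -c "
from h import *
delta(.5476,-.1594,.165,165.7)"
```

```text
t 25.0667 pos [ 0.5463 -0.1655  0.2132] rot [179.69   0.65 167.38] F [-0.3 -0.  -0.9] g 0.012931881514629965 shift [0.06 0.6  4.82] turn [0.32 0.64 1.69]
```

Emit:
servo_tool(plan=[[0,[0.05,0.55,1],[0.3,0.6,1.7]],[0,[0.1,0.1,1.2],[0,0,0]],[0,[0.1,0,1.2],[0,0,0]],[0,[0.1,0,1],[0,0,0]],[0,[0,0,0],[0,0,0]],[0,[0,0,0],[0,0,0]]])

```text
time_s: 25.57
tool_pos: [0.544, -0.1566, 0.1668]
tool_rot: [179.9, 0.1, 166.4]
force: [0.7, -0.3, 0.2]
grip_width: 0.0137
```

```bash
python3 -c "
from h import *
delta(.5476,-.1594,.145,165.7)
a,K,W=shot('wrist','w7'); cv2.imwrite('pics/w7b.png',cv2.resize(a[80:300,170:350],None,fx=3.2,fy=2.7,interpolation=cv2.INTER_CUBIC))"
```

```text
t 25.5667 pos [ 0.544  -0.1566  0.1668] rot [1.7990e+02 7.0000e-02 1.6644e+02] F [ 0.7 -0.3  0.2] g 0.013651907169915597 shift [-0.41 -0.2   2.18] turn [0.1  0.07 0.74]
```

View pics/w7b.png

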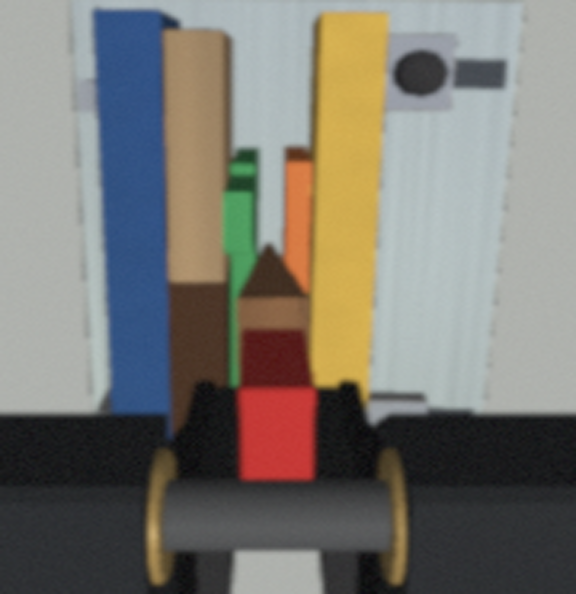

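The wedge tip shows at crop (268,245). The opening between the green shim's right edge (257) and the orange shim's left edge (285) is in view.

```bash
python3 -c "
from h import *
K,W=load('w7')
n=np.array([.247,.969]);t=np.array([.969,-.247])
for nm,u,v,z in [('panel',229,150,.075),('greentabR',253,220,.115),('greenR',256,300,.075),('orL',286,220,.075),('stop',317,150,.075),('tip',268,246,.0988),('red',278,440,.206)]:
  p=ray(K,W,170+u/3.2,80+v/2.7,z); print(nm,'n',(p[:2]@n).round(4),'t',(p[:2]@t).round(4))
print(np.array([.544,-.1566])@n)"
```

```text
panel n -0.0318 t 0.5156
greentabR n -0.0236 t 0.5334
greenR n -0.0233 t 0.5717
orL n -0.0142 t 0.5408
stop n -0.0052 t 0.5153
tip n -0.0195 t 0.5453
red n -0.0168 t 0.5636
-0.01737739999999996
```

Emit:
servo_tool(plan=[[0,[-0.35,-0.15,0.6],[0.1,0,0.7]],[0,[0,0,0.6],[0,0,0]],[0,[0,0,0],[0,0,0]],[0,[0,0,0],[0,0,0]]])

```text
time_s: 25.95
tool_pos: [0.548, -0.1597, 0.1546]
tool_rot: [-180.0, 0.2, 165.7]
force: [-0.5, -0.0, 0.2]
grip_width: 0.0137
```

```bash
python3 -c "
from h import *
delta(.5477,-.1590,.13,165.7)"
```

```text
t 25.95 pos [ 0.548  -0.1597  0.1546] rot [-1.7999e+02  1.7000e-01  1.6568e+02] F [-0.5 -0.   0.2] g 0.013712413499901467 shift [0.05 0.06 2.46] turn [-0.01  0.17 -0.02]
```

Aligned to 0.6 mm. Entering the gap.

Emit:
servo_tool(plan=[[0,[0.05,0.06,0.8],[0,0.2,0]],[0,[0.05,0,0.8],[0,0,0]],[0,[0.05,0,0.8],[0,0,0]],[0,[0,0,0],[0,0,0]],[0,[0,0,0],[0,0,0]]])

```text
time_s: 26.37
tool_pos: [0.5466, -0.1588, 0.128]
tool_rot: [-180.0, -0.0, 165.7]
force: [0.0, -0.6, -0.0]
grip_width: 0.0132
```

```bash
python3 -c "
from h import *
delta(.5477,-.1590,.105,165.7)"
```

```text
t 26.3667 pos [ 0.5466 -0.1588  0.128 ] rot [-1.7998e+02 -5.0000e-02  1.6567e+02] F [ 0.  -0.6 -0. ] g 0.013231613377433234 shift [-0.11  0.01  2.3 ] turn [-0.02 -0.05 -0.03]
```

Emit:
servo_tool(plan=[[0,[-0.05,0,0.6],[0,0,0]],[0,[0.02,0,0.6],[0,0,0]],[0,[0.02,0,0.6],[0,0,0]],[0,[0,0,0.3],[0,0,0]],[0,[0,0,0],[0,0,0]]])

```text
time_s: 26.78
tool_pos: [0.5467, -0.1587, 0.1048]
tool_rot: [-180.0, -0.0, 165.7]
force: [-0.4, 0.0, -0.3]
grip_width: 0.0136
```

```bash
python3 -c "
from h import *
delta(.5477,-.1590,.1,165.7)"
```

```text
t 26.7833 pos [ 0.5467 -0.1587  0.1048] rot [-1.7999e+02 -4.0000e-02  1.6569e+02] F [-0.4  0.  -0.3] g 0.013649902544758152 shift [-0.1  -0.    0.48] turn [-0.01 -0.04 -0.01]
```

Emit:
servo_tool(plan=[[0,[-0.05,0,0.4],[0,0,0]],[0,[0,0,0.3],[0,0,0]],[0,[0,0,0.3],[0,0,0]]])

```text
time_s: 27.03
tool_pos: [0.548, -0.159, 0.0948]
tool_rot: [180.0, 0.0, 165.7]
force: [-0.5, 1.1, 9.1]
grip_width: 0.0134
```

```bash
python3 -c "
from h import *
delta(.5477,-.1590,.095,165.7)"
```

```text
t 27.0333 pos [ 0.548  -0.159   0.0948] rot [1.7999e+02 5.0000e-02 1.6569e+02] F [-0.5  1.1  9.1] g 0.01337049871216555 shift [ 0.03 -0.01 -0.02] turn [ 0.01  0.05 -0.01]
```

Emit:
servo_tool(plan=[[0,[0,0,0.4],[0,0,0]],[0,[0,0,0.5],[0,0,0]],[0,[0,0,0.5],[0,0,0]]])

```text
time_s: 27.28
tool_pos: [0.5508, -0.1604, 0.0919]
tool_rot: [179.7, 0.3, 165.7]
force: [-12.2, 3.1, 32.0]
grip_width: 0.0136
```

```bash
python3 -c "
from h import *
delta(.5477,-.1590,.095,165.7)"
```

```text
t 27.2833 pos [ 0.5508 -0.1604  0.0919] rot [179.75   0.31 165.65] F [-12.2   3.1  32. ] g 0.013587431680822293 shift [ 0.33  0.06 -0.32] turn [ 0.25  0.31 -0.05]
```

Emit:
servo_tool(plan=[[0,[0.1,0,0.25],[0,0,0]],[0,[0.1,0,0.25],[0,0,0]],[0,[0.1,0,0.25],[0,0,0]],[0,[0.1,0,0.25],[0,0,0]]])

```text
time_s: 27.62
tool_pos: [0.5505, -0.1605, 0.092]
tool_rot: [179.4, 0.7, 165.6]
force: [-3.4, 1.6, 14.1]
grip_width: 0.0132
```

```bash
python3 -c "
from h import *
delta(.5477,-.1590,.095,165.7)
a,K,W=shot('side','d3'); b,K2,W2=shot('scene','s3')
p=np.array([.5457,-.1615,.09])
u=proj(K,W,p).astype(int);v=proj(K2,W2,p).astype(int)
A=lambda im,q:cv2.resize(im[q[1]-55:q[1]+55,q[0]-57:q[0]+57],None,fx=3.4,fy=3.4,interpolation=cv2.INTER_CUBIC)
cv2.imwrite('pics/p3.png',np.hstack([A(a,u),A(b,v)]))
delta(.5477,-.1590,.095,165.7)"
```

```text
t 27.6167 pos [ 0.5505 -0.1605  0.092 ] rot [179.44   0.75 165.61] F [-3.4  1.6 14.1] g 0.01319307090501829 shift [ 0.31  0.07 -0.3 ] turn [ 0.56  0.75 -0.09]
t 27.7167 pos [ 0.5505 -0.1604  0.092 ] rot [179.44   0.75 165.6 ] F [-2.8  0.9 12.4] g 0.013449898169510715 shift [ 0.31  0.07 -0.3 ] turn [ 0.56  0.75 -0.09]
```

Emit:
servo_tool(plan=[[0,[0.05,0,0.35],[0,0,0]],[0,[0.05,0,0.35],[0,0,0]],[0,[0.05,0,0.35],[0,0,0]]])

```text
time_s: 27.97
tool_pos: [0.551, -0.1605, 0.0919]
tool_rot: [179.1, 0.9, 165.6]
force: [-7.0, 2.6, 21.4]
grip_width: 0.0136
```

Run:
```python
from h import *
delta(.5477,-.1590,.095,165.7)
shot('side','d4'); shot('scene','s4')
for f,ref in [('d4','d2'),('s4','s2')]:
    K,W=load(f); q=proj(K,W,np.array([.5457,-.1615,.09])).astype(int)
    for nm in (ref,f):
        im=cv2.cvtColor(cv2.imread(f'pics/{nm}.png'),cv2.COLOR_BGR2HSV)[q[1]-45:q[1]+45,q[0]-50:q[0]+50]
        for c,lo,hi in [('green',55,85),('orange',4,12),('yellow',18,28),('blue',105,125),('red',174,180)]:
            m=(im[...,0]>=lo)&(im[...,0]<=hi)&(im[...,1]>150)&(im[...,2]>50); v,u=np.nonzero(m)
            if len(u): print(nm,c,len(u),'u',u.min(),u.max(),'v',v.min(),v.max())
delta(.5477,-.1590,.095,165.7)
```

```text
t 27.9667 pos [ 0.551  -0.1605  0.0919] rot [179.14   0.92 165.61] F [-7.   2.6 21.4] g 0.013562302665728193 shift [ 0.35  0.07 -0.31] turn [ 0.86  0.92 -0.09]
d2 green 108 u 34 67 v 39 53
d2 orange 89 u 43 78 v 37 58
d2 yellow 469 u 17 99 v 39 59
d2 blue 1106 u 14 83 v 55 79
d4 green 103 u 34 67 v 40 53
d4 orange 85 u 43 73 v 37 56
d4 yellow 431 u 17 99 v 9 59
d4 blue 1105 u 14 83 v 55 79
d4 red 8 u 48 54 v 42 46
s2 green 46 u 34 62 v 34 55
s2 orange 52 u 36 67 v 45 57
s2 yellow 1235 u 0 85 v 30 89
s2 blue 50 u 17 73 v 30 51
s4 green 13 u 34 63 v 42 55
s4 orange 101 u 36 67 v 37 57
s4 yellow 1223 u 0 85 v 42 89
s4 blue 5 u 41 43 v 41 43
s4 red 9 u 44 53 v 36 47
t 28.0667 pos [ 0.551  -0.1605  0.0919] rot [179.13   0.92 165.6 ] F [-8.   1.5 21.1] g 0.013448082040761014 shift [ 0.35  0.07 -0.31] turn [ 0.87  0.92 -0.1 ]
```

The shims, stop and cheek show at the same pixels as before the wedge went in. The wedge holds steady under a push of about 21 N at a constant height, roughly 9 mm clear of the floor. Handing in.

```bash
python3 -c "
from h import *
env.sign_off(); delta(.5477,-.1590,.095,165.7)"
```

```text
the job is handed in; nothing more can be done
the job is handed in; nothing more can be done
```

The job is handed in at about 28 s of the 72 s allowed; the sign-off gives no verdict, so I don't know the score. The arm is still gripping the wedge and pressing it in.

- **Shims:** I measured the gap at about 27–28 mm, so one shim was not enough. The green shim stands against the panel and the orange one from the caddy against the stop, both fully down and let go. The larger orange decoys were left alone.
- **Wedge:** It started to jam at tool height 0.095 m and settled at 0.092 m. By my estimate that leaves the tip about 9 mm above the channel floor.
- **Last checks:** The push held steady at about 21 N with no sinking. The grip reading was 13.5 mm on the 14 mm block, with about 1° of tilt. In the camera images the shims, stop and cheek were at the same pixels as before the wedge went in, apart from small losses where the arm blocks the view.
- **Not confirmed:**
  - My final close-up was refused because the picture limit was reached, so the end state was checked only by colour and pixel code and the force readings.
  - My gap readings disagreed by about 1 mm (26.6 to 27.7 mm), and the jam depth suggests slightly more, about 28–29 mm. Either that measurement is off or the wedge slipped a little in the grip, which would leave the tip higher above the floor, not lower.

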